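# Level the display shelf and hold it pressed down

## Robot

A 7-joint arm with a two-finger parallel gripper is mounted at the origin on a cart in front of the work surface, level with it; the furniture and walls round the work are solid. World frame = base frame: x ahead of the robot, y to its left, z up, the work surface at z = 0. Lengths are in m, angles in rad, forces in N, time in s.
With the tool pointing down it reaches from about 0.35 to 0.9 m from the base axis. Payload 8.1 kg.
Tool frame: the origin (TCP) lies at the very end of the fingers, on their centre line; the grasp point (between the pads) lies 19 mm behind it; y points along the fingers, x is the direction in which the jaws open and shut, and the axes are right-handed (so a half turn about y gives the same grasp; the last joint's range is limited). The gripper opens to 92 mm and grips with 3 to 60 N. Pads are 19 mm wide; open, the fingers measure 130 mm over their backs; the gripper's body (75 mm by 190 mm) begins 47 mm behind the grasp point.
Start: joints at [1.171, 0.434, 0.025, 1.573, -0.012, 1.134, -0.075], TCP at [0.183, -0.598, 0.227] pointing down, gripper open.
Joint ranges: [-2.62, 2.62], [-0.44, 2.09], [-1.27, 1.32], [0.08, 2.57], [-1.32, 4.46], [0.12, 2], [-2.74, 2.74]. Speed limits (rad/s): [2.22, 2.22, 3.01, 3.01, 3.14, 3.14, 3.14].

## Interface

Orientations are given as a rotation vector (axis times angle).
In Python, from cell import arm, imaging gives the robot as it stands. The module is installed in compiled form; this text tells all that it offers.
- The arm moves only by the tool send_rows, never from a script. Its argument "steps" is a list of rows, each a list of 5 numbers: the opening, from 0 (shut) to 1 (fully open), then the shift along the tool's x, y, z in cm, then the turn about the tool's y in rad. In form: [[jaw, x, y, z, roll], ...]. A call has 1 to 20 rows; each row is the pose to reach, as a shift and turn from the pose commanded when the call began, along the tool's axes at that moment; what a row does not reach only later rows make up. A row lasts 1/8 s, in which the tool goes at most 62.5 mm and 10.7 degrees, less where a joint would pass 70% of its speed; a pose out of reach is approached as far as the arm can. A call with a gripper value outside its range is refused whole. The fingers move at their own pace and stop on an object; "squeeze" is the grip in N (left out, the last holds). Time passes only in rows, so rows that repeat a pose let the fingers close. It gives the time, the measured TCP pose, the force and the opening at its end, in the units of the state.
- arm.observe(): the state, without advancing time (a new reading comes with each control period).
- imaging.get_image(name): name is "scene" or "top" or "wrist"; returns the picture (400x640x3 uint8, blue, green, red); there is no depth.
- imaging.camera_params(name): a dict with "camera_matrix" (3x3 intrinsics, pixels), "position" and "orientation" of the camera in the world; the wrist camera has in their place "mount" (4x4, takes a point from camera to tool coordinates, whose origin is the TCP and whose axes are the tool frame's). Camera axes: x right, y down, z forward; pixel columns grow to the right and rows downward; lengths in m; the calibration is good to about 2 mm. A picture is of the moment at which its call begins: read the wrist's pose just before it. camera_params takes no time and is no camera call.
- arm.sign_off(): hands the job in, once; it reports no verdict.
The state is a dict: "clock": time; "joints": joint angles; "dq": joint speeds; "joint_efforts": joint torques, N m; "position": TCP position; "ee_rot": TCP orientation; "force": force on the tool from outside, world axes, zero at the start; "ft_torque": the same for the moment, N m; "width": opening from 0.0 (shut) to 1.0 (fully open).
Only numpy, scipy, OpenCV 4.12 (cv2) and the standard library are available. Lean on these libraries where they do the work, as an engineer would, in place of code of your own. Each camera call takes 0.05 s, during which the arm holds its last target.

## Task

Stand the spirit level lengthwise on the middle of the small display shelf, with its red end towards the black adjusting knob, and let go of it. Turn the knob until the bubble stands between the two black lines, let go of the knob, then press down on the top of the level with the fingers until the sprung shelf has sunk at least halfway, with the bubble still between its lines. Finish while still pressing: do not let go, push no harder than is needed, and leave the other things alone.

Things in the scene. Friction and masses are not known exactly. Their poses are not given: they have to be found in the camera images.
- level_mid (a point): Centre of the loose aluminium spirit level, 180 mm long (its own y), 24 mm wide (x), 44 mm high (z), 0.25 to 0.42 kg, upright on the table; this point is 22 mm above its underside. Its -y end has a red cap, its +y end a black one.
- level_red (a point): Middle of the red-capped end face of the spirit level, half-way up (90 mm from the level's centre along its own -y).
- bubble (a joint): Position in m of the pale 14 mm bubble along the vial: 0 centred, positive towards the black-capped end, negative towards the red one; stops at +-0.022. It runs to the higher end and settles in about a second. It is between the two black lines when within 0.0025 of 0.
- deck_mid (a point): Middle of the top face of the display shelf, a pale board 236 mm long (its own y), 90 mm deep (x), no rims, a dark strip inlaid along it; top about 75 mm above the table; z is square to the board. The knob is at its -y end. Its dark base, 360 x 110 mm, is fixed to the table.
- foot_grip (a point): Grip point of the black adjusting knob, on its vertical axis, 105 mm above the table, 185 mm from the shelf's middle towards the shelf's -y. An upright grip bar, 42 mm long (this point's x, turning with the knob), 14 mm thick (y); its top 13 mm above this point; a 42 mm disc begins 20 mm below it.
- sink (a joint): How far in m the whole shelf with its knob has sunk on its springs: 0 up, 0.010 fully down. It resists with about 1 N a mm after the first 3 to 5 N, wherever it is pressed, and springs back.
- jar_cream: Bystander: cream glass candle jar with a brass-coloured lid, 68 mm across, 80 mm high; origin under its middle.
- box_teal: Bystander: teal card box 54 x 73 x 37 mm; origin under its middle.
- rose: Bystander: dusty-pink wooden rose, 59 mm across, 37 mm high; origin under its middle.
- level: The spirit level; this origin lies in its underside, below the middle. A green vial 64 mm long lies in the middle of the top, along y; beyond it the top is plain and solid. Pressing 60 mm from the middle, on the black-capped half, keeps off the vial.
- deck: The shelf board; origin on its crosswise pivot, 25 mm below the middle of its top. It tips by at most 0.03 rad, only by the knob; placing or pressing the level does not tip it.
- foot: The knob; origin on its axis, 27 mm below the grip point. Turned clockwise seen from above it raises its end of the shelf; the bubble moves roughly 13 mm a radian towards the knob. It needs about 0.15 Nm, stays where left, and sinks with the shelf. At the start its end is low: 0.7 to 1.4 rad clockwise are needed.

How it is judged:
By the outcome, as a careful person would: the job done as asked, in the order asked, and still so for the second after the job is handed in, while the arm keeps its last pose, push and grip.
It also fails if it takes over 72 s, if anything falls off the work surface, if the arm or the gripper's body presses on something with over 40 N, if the wrist force passes 120 N, or if a joint passes its speed limit or range.

## Working session

There is one attempt and no reset: what is moved stays moved. The work goes in short steps, Python scripts to look and compute and a tool call to move; the robot and the scene stay as the last step left them, time stands still between calls to the robot, and variables do not carry over. Pictures are saved under pics/ and viewed, and the job is handed in when it is done.

Besides the shell and the picture viewer there is one more tool, called after "Emit:" by a JSON object that holds its "method" and its "body". send_rows: Moves the arm, as the interface text tells. Its arguments: {"type":"object","properties":{"steps":{"type":"array","items":{"type":"array","items":{"type":"number"}}},"squeeze":{"type":"number"}},"required":["steps"]}

```bash
mkdir -p pics; python3 - <<'E'
from cell import arm, imaging
import cv2
s=arm.observe(); print(s)
for n in ("scene","top","wrist"):
    print(n,imaging.camera_params(n))
    cv2.imwrite(f"pics/a_{n}.png",imaging.get_image(n))
E
```

```text
{'clock': 0.0, 'joints': array([ 1.17135634,  0.43520782,  0.02497507,  1.57411753, -0.01159178,
        1.13399823, -0.07511769]), 'dq': array([-0.00046937, -0.00034612,  0.00257716,  0.00131234,  0.0004366 ,
       -0.00034653,  0.00049815]), 'joint_efforts': array([-1.32216741e-03, -6.67876625e+01,  9.85247120e-01, -3.14469767e+01,
       -6.02540793e-02,  4.23989247e-02,  1.37798843e-04]), 'position': array([ 0.1825997 , -0.59718392,  0.22594652]), 'ee_rot': array([-1.33425327,  0.98887676, -0.98661921]), 'force': array([ 1.18130748,  0.52224515, -0.14336136]), 'ft_torque': array([-0.00620501, -0.03572552, -0.04846671]), 'width': 1.0034206227341458}
scene {'camera_matrix': array([[379.12680597,   0.        , 317.81151458],
       [  0.        , 379.12680597, 200.23738202],
       [  0.        ,   0.        ,   1.        ]]), 'position': array([-0.22234531,  0.46243939,  0.71743119]), 'orientation': array([-1.20362833,  2.08530028, -1.09369869])}
top {'camera_matrix': array([[418.33135399,   0.        , 318.04128776],
       [  0.        , 418.33135399, 193.56427644],
       [  0.        ,   0.        ,   1.        ]]), 'position': array([0.34197098, 0.02122412, 1.22001111]), 'orientation': array([-2.16076516,  2.06151896, -0.22266627])}
wrist {'camera_matrix': array([[287.65051833,   0.        , 319.80088384],
       [  0.        , 287.65051833, 197.04982506],
       [  0.        ,   0.        ,   1.        ]]), 'mount': array([[ 9.99999958e-01,  1.05281684e-04,  2.68710717e-04,
        -3.54015449e-04],
       [-2.24872860e-04, -2.99348000e-01,  9.54143975e-01,
        -1.57543396e-01],
       [ 1.80891900e-04, -9.54143995e-01, -2.99347964e-01,
         8.15494236e-02],
       [ 0.00000000e+00,  0.00000000e+00,  0.00000000e+00,
         1.00000000e+00]])}
```

View pics/a_scene.png

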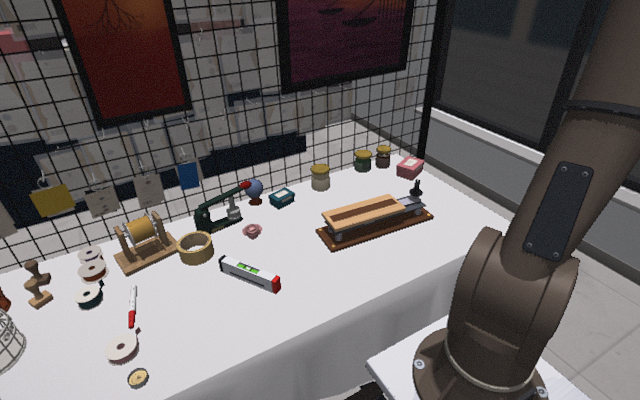

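View pics/a_top.png

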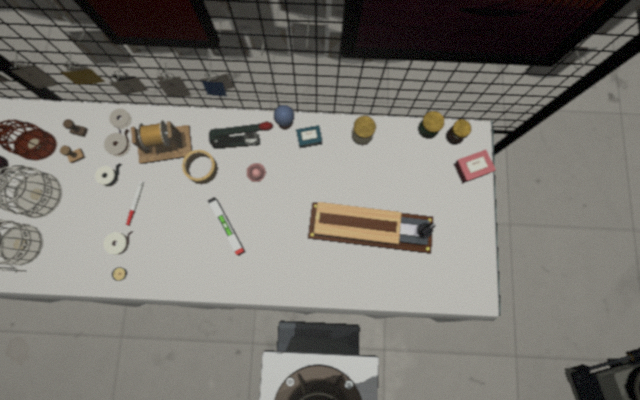

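View pics/a_wrist.png

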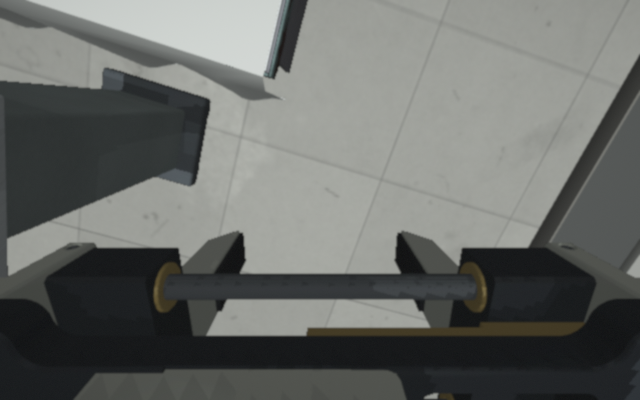

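The scene and top views show the level near top pixels (212,200) black end to (240,253) red end, the shelf centred near (357,223), and the knob near (425,230). The wrist view sees only floor. Next I'll measure these with masks.

```bash
cat > h.py <<'E'
import numpy as np, cv2
from scipy.spatial.transform import Rotation as R
from cell import arm, imaging
def cam(n,s=None):
    p=imaging.camera_params(n); K=p["camera_matrix"]
    if n=="wrist":
        s=s or arm.observe(); T=np.eye(4); T[:3,:3]=R.from_rotvec(s["ee_rot"]).as_matrix(); T[:3,3]=s["position"]
        M=T@p["mount"]; return K,M[:3,:3],M[:3,3]
    return K,R.from_rotvec(p["orientation"]).as_matrix(),np.array(p["position"])
def ray(c,uv,z):
    K,Rm,t=c; uv=np.atleast_2d(uv).astype(float)
    d=(Rm@np.linalg.inv(K)@np.c_[uv,np.ones(len(uv))].T).T
    return t+d*((z-t[2])/d[:,2])[:,None]
def proj(c,P):
    K,Rm,t=c; q=(K@Rm.T@(np.atleast_2d(P)-t).T).T; return q[:,:2]/q[:,2:]
def snap(n,fn=None):
    s=arm.observe(); c=cam(n,s); im=imaging.get_image(n)
    if fn: cv2.imwrite("pics/"+fn+".png",im)
    return im,c,s
def crop(im,x,y,w,h,k,fn):
    cv2.imwrite("pics/"+fn+".png",cv2.resize(im[y:y+h,x:x+w],None,fx=k,fy=k,interpolation=cv2.INTER_NEAREST))
def axes(s): return R.from_rotvec(s["ee_rot"]).as_matrix()
E
python3 - <<'E'
from h import *
s=arm.observe(); print(np.round(axes(s),3))
t=cv2.imread("pics/a_top.png"); sc=cv2.imread("pics/a_scene.png")
crop(t,190,185,70,80,7,"b_lev"); crop(t,295,190,150,70,5,"b_shelf")
crop(sc,300,170,150,90,5,"b_shelf_s")
ct=cam("top"); cs=cam("scene")
h=cv2.cvtColor(t,cv2.COLOR_BGR2HSV)
red=((h[...,0]<8)|(h[...,0]>172))&(h[...,1]>150)&(h[...,2]>90)
m=np.zeros_like(red); m[235:265,225:255]=1; ys,xs=np.nonzero(red&m); print("red",xs.mean(),ys.mean(),len(xs),ray(ct,[xs.mean(),ys.mean()],.044))
print(ray(ct,[[226,226],[212,200]],.044), ray(ct,[[357,223]],.075), ray(ct,[[425,230]],.118))
E
```

```text
[[ 0.292 -0.     0.956]
 [-0.956  0.001  0.292]
 [-0.001 -1.    -0.   ]]
red 239.83333333333334 250.83333333333334 12 [[0.41785051 0.23611692 0.044     ]]
[[0.48547812 0.28101449 0.044     ]
 [0.55813477 0.32782893 0.044     ]] [[ 0.50700576 -0.08554777  0.075     ]] [[ 0.49064348 -0.26202039  0.118     ]]
```

```bash
cd pics; python3 -c "
import cv2;[print(cv2.imread(f'b_{n}.png').shape) for n in ('lev','shelf','shelf_s')]"
```

```text
(560, 490, 3)
(350, 750, 3)
(450, 750, 3)
```

View pics/b_lev.png

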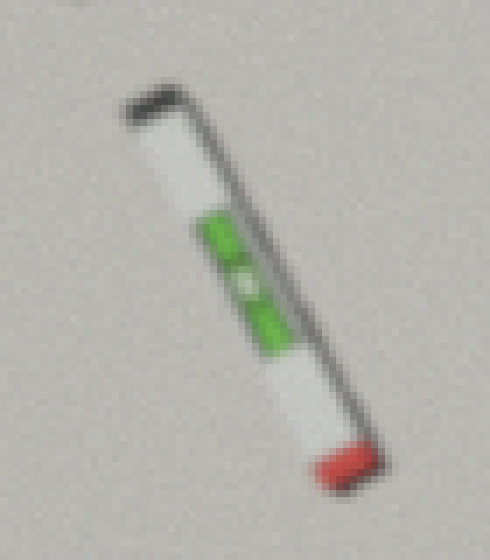

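View pics/b_shelf.png

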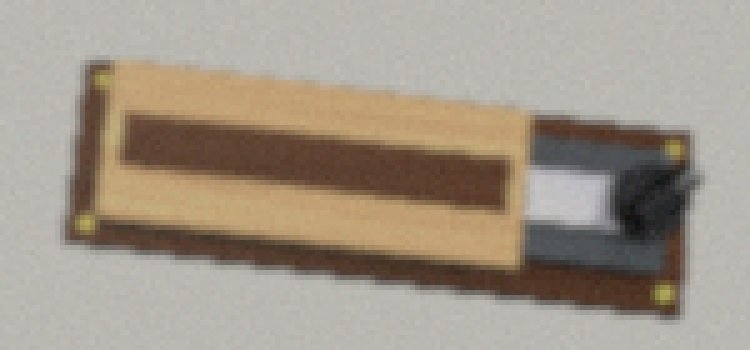

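View pics/b_shelf_s.png

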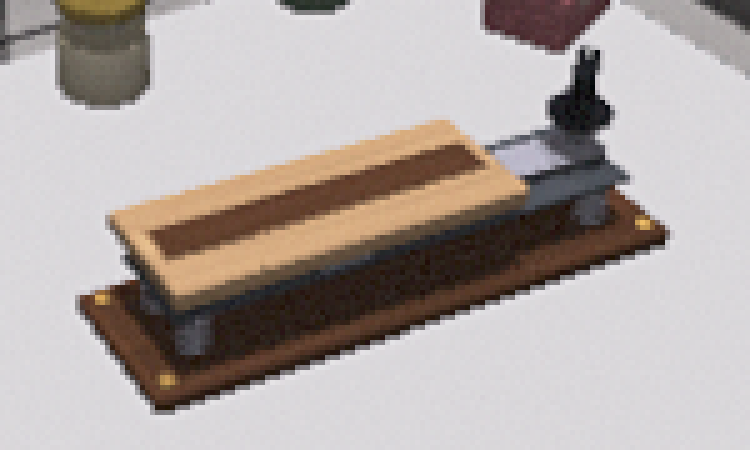

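Level, shelf and knob are clearly resolved: in the top view the level centre is near (225.1,225.4), and the shelf's knob end is on the right. I'll go above the shelf for a close wrist look, on the way to the level.

Emit:
{"method": "send_rows", "body": {"steps": [[1,-3.4,-0.3,4.3,-0.03],[1,-6.8,-0.6,8.6,-0.06],[1,-10.2,-0.9,12.9,-0.09],[1,-13.6,-1.2,17.2,-0.12],[1,-17.0,-1.5,21.5,-0.15],[1,-20.4,-1.8,25.8,-0.18],[1,-23.8,-2.1,30.1,-0.21],[1,-27.2,-2.4,34.4,-0.24],[1,-30.6,-2.7,38.7,-0.28],[1,-33.6,-2.8,43.4,-0.28],[1,-33.6,-2.8,43.4,-0.28],[1,-33.6,-2.8,43.4,-0.28]]}}

```text
clock: 1.65
position: [0.4991, -0.1499, 0.2543]
ee_rot: [-1.429, 0.775, -0.774]
force: [0.1, 0.4, -1.2]
width: 1.002
```

```bash
python3 - <<'E'
from h import *
im,c,s=snap("wrist","c_wrist"); print(s["clock"],s["position"],s["joints"],s["force"]); print(np.round(axes(s),3))
E
```

```text
1.65 [ 0.49909215 -0.14986832  0.25433995] [ 0.42845634  0.26520631 -0.29958315  1.76350782  0.08623262  1.1266403
 -0.89235689] [ 0.07507827  0.42080537 -1.17600357]
[[ 0.545 -0.001  0.838]
 [-0.838 -0.     0.545]
 [-0.    -1.    -0.001]]
```

View pics/c_wrist.png

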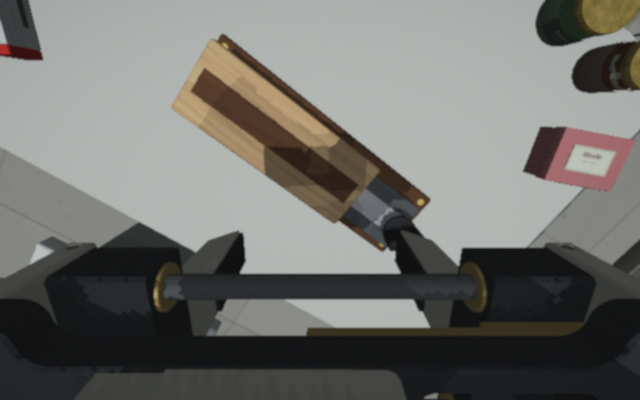

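The wrist view shows the board with corners near (218,39), (173,108), (335,222), (378,170), and the knob partly behind a finger near (397,230). I'll zoom in on the corners.

```bash
python3 - <<'E'
from h import *
im=cv2.imread("pics/c_wrist.png"); crop(im,160,30,260,140,3,"c1"); crop(im,300,120,160,130,4,"c2")
h=cv2.cvtColor(im,cv2.COLOR_BGR2HSV)
for p in [(200,60),(300,190),(340,215),(230,110),(330,170),(365,175)]: print(p,h[p[1],p[0]])
E
```

```text
(200, 60) [ 18  92 181]
(300, 190) [ 17  92 116]
(340, 215) [ 17  93 102]
(230, 110) [ 11 121  78]
(330, 170) [ 13 116  46]
(365, 175) [17 93 96]
```

View pics/c1.png

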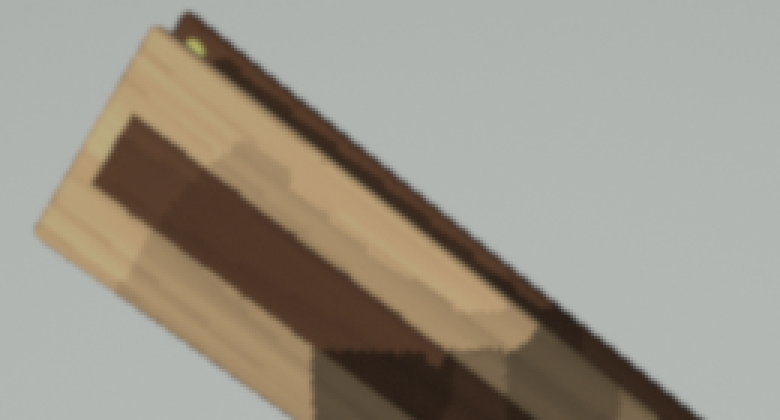

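View pics/c2.png

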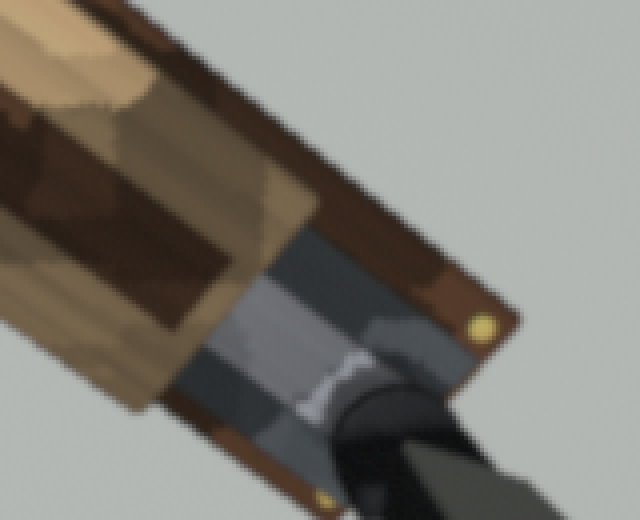

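```bash
python3 - <<'E'
from h import *
s=arm.observe(); c=cam("wrist",s)
P=np.array([[211,38.7],[172,107.3],[334.5,222.5],[379.5,170]])
hp=[.0775,.0775,.0725,.0725]
Q=np.array([ray(c,p,z)[0] for p,z in zip(P,hp)]);print(Q)
m=Q.mean(0); ydir=(Q[0]+Q[1]-Q[2]-Q[3])/2; print("mid",m,"len",np.linalg.norm(ydir[:2]),"dep",np.linalg.norm((Q[0]-Q[1])[:2]),"yaw_y",np.arctan2(ydir[1],ydir[0]))
xd=(Q[0]+Q[3]-Q[1]-Q[2]); print("yaw_x",np.arctan2(xd[1],xd[0]))
u=ydir/np.linalg.norm(ydir); print("knob",m-0.185*u)
# same from top view crop
ct=cam("top"); P2=np.array([[114,62],[98,217],[521,268],[532,113]])/5+[295,190]
Q2=np.array([ray(ct,p-0.5*0,z)[0] for p,z in zip(P2,hp)]);print(Q2.mean(0)); y2=(Q2[0]+Q2[1]-Q2[2]-Q2[3]);print(np.arctan2(y2[1],y2[0]))
# level from top
L=np.array([[246,283],[160,99],[347,468]])/7+[190,185]; q=ray(ct,L,.044);print(q); d=q[1]-q[2];print(np.arctan2(d[1],d[0]),np.linalg.norm(d))
print(s["position"], (q[0]-s["position"])@axes(s), R.from_rotvec(s["ee_rot"]).as_matrix()[:,2])
E
```

```text
[[ 0.56205937  0.0254432   0.0775    ]
 [ 0.4772407   0.03121569  0.0775    ]
 [ 0.4592952  -0.19822061  0.0725    ]
 [ 0.54521005 -0.2056698   0.0725    ]]
mid [ 0.51095133 -0.08680788  0.075     ] len 0.2309309057428104 dep 0.08501487406633733 yaw_y 1.4953888792635555
yaw_x -0.07728621126233325
knob [ 0.49701744 -0.27123893  0.07099541]
[ 0.50750219 -0.089042    0.075     ]
1.4994361208161828
[[0.48698197 0.28357861 0.044     ]
 [0.5607411  0.32562981 0.044     ]
 [0.41498886 0.23660438 0.044     ]]
0.5483226535323378 0.17079005551185608
[ 0.49877091 -0.15058295  0.25439265] [-0.37064495  0.2101857   0.22659346] [ 0.83899885  0.54413197 -0.00115585]
```

Emit:
{"method": "send_rows", "body": {"steps": [[1,-4.5,0.5,2.8,0.0],[1,-9.0,1.0,5.6,0.0],[1,-13.5,2.0,8.4,0.0],[1,-18.0,3.0,11.2,0.02],[1,-22.5,4.0,14.0,0.02],[1,-27.0,5.0,16.8,0.02],[1,-31.5,6.0,19.6,0.02],[1,-35.0,7.0,21.6,0.025],[1,-37.1,8.0,22.7,0.025],[1,-37.1,8.0,22.7,0.025],[1,-37.1,8.0,22.7,0.025]]}}

```text
clock: 3.08
position: [0.4883, 0.2832, 0.1747]
ee_rot: [-1.421, 0.795, -0.796]
force: [0.2, -0.4, 0.5]
width: 1.005
```

```bash
python3 - <<'E'
from h import *
im,c,s=snap("wrist","d_wrist"); print(s["clock"],s["position"],s["joints"],s["force"]); print(np.round(axes(s),3))
E
```

```text
3.075 [0.48827251 0.28316926 0.17474018] [-0.28474577  0.43141491 -0.46048459  1.75988132  0.22359232  1.00283077
 -1.85135137] [ 0.2437591  -0.44011819  0.50741915]
[[ 0.522  0.     0.853]
 [-0.853 -0.001  0.522]
 [ 0.001 -1.    -0.001]]
```

View pics/d_wrist.png

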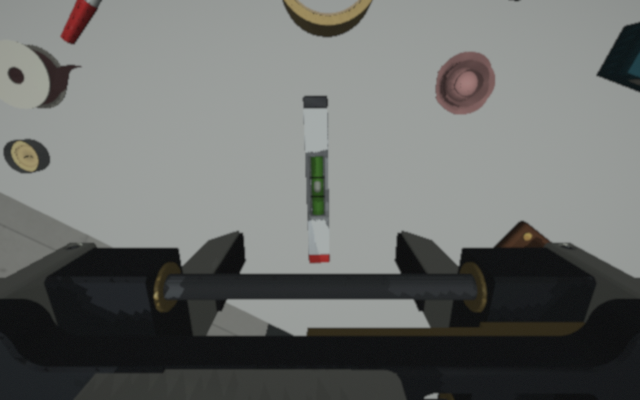

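The wrist view shows the level almost vertical, with the black cap near (316,100), the vial near (317,186), and the red cap near (319,258).

```bash
python3 - <<'E'
from h import *
im=cv2.imread("pics/d_wrist.png");s=arm.observe(); c=cam("wrist",s)
crop(im,280,85,80,190,3,"d1")
h=cv2.cvtColor(im,cv2.COLOR_BGR2HSV)
g=((h[...,0]>40)&(h[...,0]<80)&(h[...,1]>90)); g[:, :290]=0; g[:,350:]=0
ys,xs=np.nonzero(g); print(xs.mean(),ys.min(),ys.max())
q=ray(c,[[xs.mean(),(ys.min()+ys.max())/2],[316,97],[319,257]],.044);print(q)
d=q[1]-q[2]; print(np.arctan2(d[1],d[0]),np.linalg.norm(d),(q[1]+q[2])/2)
A=axes(s); print(np.arctan2(A[1,2],A[0,2]),(q[:,:]-s["position"])@A)
E
```

```text
317.1451327433628 157 214
[[0.49005737 0.28746142 0.044     ]
 [0.56366362 0.33349791 0.044     ]
 [0.42002661 0.24242788 0.044     ]]
0.5650657372157512 0.17007451894736944 [0.49184511 0.2879629  0.044     ]
0.548998919794292 [[-0.00296454  0.13095807  0.00366501]
 [-0.00382563  0.13095018  0.09047801]
 [-0.00109321  0.13096689 -0.07957456]]
```

View pics/d1.png

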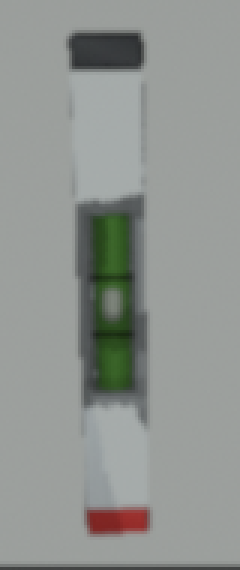

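Emit:
{"method": "send_rows", "body": {"steps": [[1,-0.25,4.0,0.3,-0.016],[1,-0.25,8.0,0.3,-0.016],[1,-0.25,11.0,0.3,-0.016],[1,-0.25,14.0,0.3,-0.016],[1,-0.25,16.0,0.3,-0.016],[1,-0.25,16.0,0.3,-0.016],[0.2,-0.25,16.0,0.3,-0.016],[0.2,-0.25,16.0,0.3,-0.016],[0.2,-0.25,16.0,0.3,-0.016],[0.2,-0.25,16.0,0.3,-0.016],[0.2,-0.25,16.0,0.3,-0.016],[0.2,-0.25,16.0,0.3,-0.016]], "squeeze": 30}}

```text
clock: 4.62
position: [0.4888, 0.289, 0.0147]
ee_rot: [-1.426, 0.782, -0.782]
force: [0.4, -0.5, 0.1]
width: 0.392
```

Emit:
{"method": "send_rows", "body": {"steps": [[0.1,0,0,0,0],[0.1,0,0,0,0],[0.1,0,0,0,0],[0.1,0,0,0,0]]}}

```text
clock: 5.12
position: [0.4889, 0.2887, 0.0147]
ee_rot: [-1.426, 0.782, -0.782]
force: [1.3, -2.0, -0.1]
width: 0.261
```

Emit:
{"method": "send_rows", "body": {"steps": [[0.1,0,-3,0,0],[0.1,0,-7,0,0],[0.1,0,-11,0,0],[0.1,2,-14.5,-1.1,-0.05],[0.1,5,-15,-2.8,-0.14],[0.1,8.5,-15,-4.7,-0.24],[0.1,12,-15,-6.7,-0.34],[0.1,15.5,-15,-8.6,-0.44],[0.1,19,-15,-10.6,-0.54],[0.1,22.5,-15,-12.5,-0.64],[0.1,26,-15,-14.5,-0.74],[0.1,29,-15,-16.1,-0.83],[0.1,31.5,-15,-17.5,-0.9],[0.1,33,-15,-18.3,-0.93],[0.1,33,-15,-18.3,-0.93],[0.1,33,-15,-18.3,-0.93],[0.1,33,-15,-18.3,-0.93]]}}

```text
clock: 7.25
position: [0.5119, -0.0863, 0.1648]
ee_rot: [-1.57, 0.056, -0.056]
force: [0.6, 0.5, -2.9]
width: 0.259
```

```bash
python3 - <<'E'
from h import *
im,c,s=snap("wrist","e_wrist"); print(s["clock"],s["position"],s["joints"],s["force"],s["width"]); print(np.round(axes(s),3))
im,c,s=snap("scene","e_scene"); crop(im,270,100,190,140,4,"e_s")
E
```

```text
7.25 [ 0.51189358 -0.08630922  0.16475862] [ 0.53672735  0.40249763 -0.62045389  1.86985592  0.28181939  0.95733826
 -0.281687  ] [ 0.63499547  0.49242    -2.94753277] 0.25897535951160205
[[ 0.997 -0.     0.072]
 [-0.072  0.     0.997]
 [-0.    -1.     0.   ]]
```

View pics/e_wrist.png

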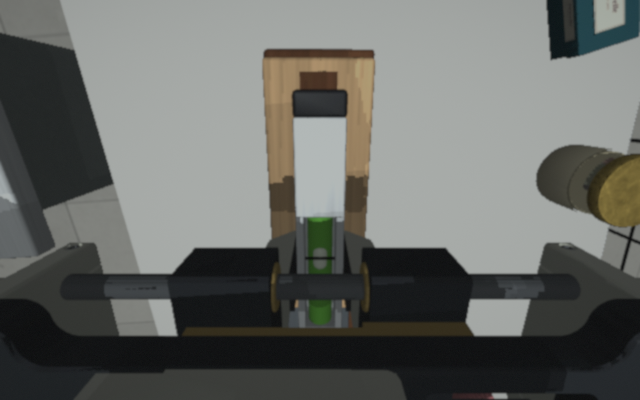

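View pics/e_s.png

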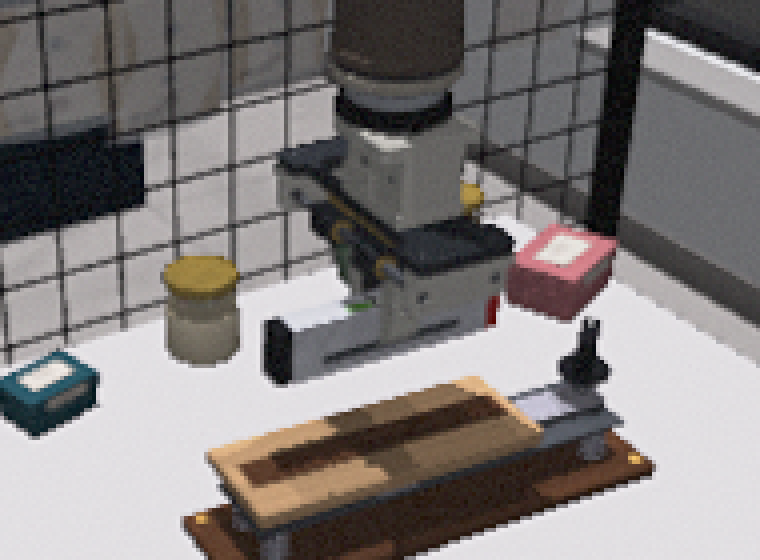

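```bash
python3 - <<'E'
from h import *
im=cv2.imread("pics/e_wrist.png");s=arm.observe(); c=cam("wrist",s); A=axes(s)
crop(im,240,30,160,200,3,"e1")
h=cv2.cvtColor(im,cv2.COLOR_BGR2HSV)
w=(h[...,1]>70)&(h[...,0]<25)
for v in (65,75,90,120,150,200):
    xs=np.nonzero(w[v,250:390])[0]+250; L,Rr=xs.min(),xs.max()+1
    q=(ray(c,[[L-.5,v],[Rr-.5,v]],.0765)-s["position"])@A; 
    print(v,L,Rr,np.round(q[:,[0,2]],4), q[:,0].mean())
for u in (270,280,290,310,330,350,365):
    ys=np.nonzero(w[40:100,u])[0]+40; print(u,ys.min(), end=' ')
q=(ray(c,[[318,58],[318,51]],.0775)-s["position"])@A; print(q)
zt=s["position"][2]-.0147+.044
q=(ray(c,[[293,92],[346,92],[320,90]],zt)-s["position"])@A; print("level blk end",q)
print([ (h[v,300],im[v,300]) for v in range(48,64,1)][0:0])
for v in range(46,64): print(v,im[v,310])
E
```

```text
65 263 374 [[-0.0447  0.1129]
 [ 0.0422  0.1129]] -0.0012838265465635323
75 263 374 [[-0.0452  0.1056]
 [ 0.0426  0.1057]] -0.001296149459391268
90 264 373 [[-0.045   0.0945]
 [ 0.0424  0.0945]] -0.00131493187371726
120 266 371 [[-0.0447  0.0712]
 [ 0.042   0.0713]] -0.0013541961103054126
150 268 369 [[-0.0444  0.0465]
 [ 0.0416  0.0466]] -0.0013959023816049847
200 271 366 [[-0.0442  0.0017]
 [ 0.0412  0.0018]] -0.0014715477318190708
270 50 280 50 290 50 310 50 330 50 350 50 365 51 [[-0.00126499  0.08729345  0.1177306 ]
 [-0.00125671  0.08729388  0.12263295]]
level blk end [[-0.0110365  -0.02929256  0.08755342]
 [ 0.01118406 -0.02929209  0.08755691]
 [ 0.00028362 -0.02929225  0.08834214]]
[]
46 [165 168 164]
47 [159 161 158]
48 [129 132 130]
49 [76 80 87]
50 [39 50 67]
51 [35 49 70]
52 [37 52 74]
53 [38 53 76]
54 [38 53 77]
55 [38 54 76]
56 [44 60 82]
57 [59 79 98]
58 [ 75 101 120]
59 [ 87 116 138]
60 [ 94 126 149]
61 [ 98 131 155]
62 [ 99 132 157]
63 [ 99 132 157]
```

View pics/e1.png

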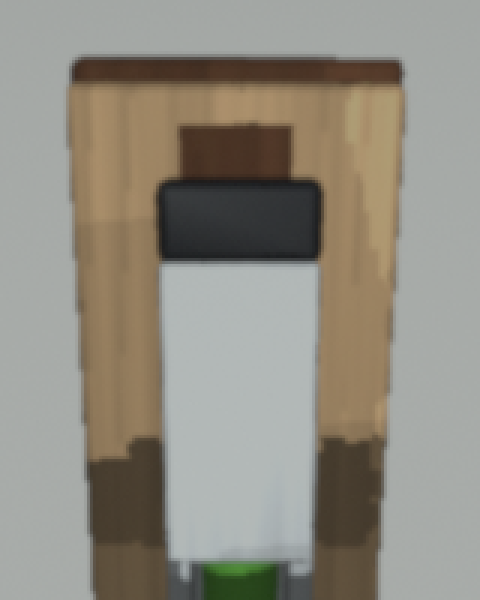

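Emit:
{"method": "send_rows", "body": {"steps": [[0.1,-0.1,-0.0,0.1,0],[0.1,-0.14,2,0.15,0],[0.1,-0.14,4,0.15,0],[0.1,-0.14,5.5,0.15,0],[0.1,-0.14,6.5,0.15,0],[0.1,-0.14,7.0,0.15,0],[0.1,-0.14,7.2,0.15,0],[0.1,-0.14,7.3,0.15,0],[0.1,-0.14,7.3,0.15,0]]}}

```text
clock: 8.48
position: [0.5109, -0.0861, 0.092]
ee_rot: [-1.57, 0.057, -0.058]
force: [-0.1, -0.3, -3.7]
width: 0.261
```

Emit:
{"method": "send_rows", "body": {"steps": [[0.1,0,0.05,0,0],[0.1,0,0.1,0,0],[0.1,0,0.1,0,0]]}}

```text
clock: 8.85
position: [0.5107, -0.0861, 0.0908]
ee_rot: [-1.57, 0.057, -0.057]
force: [0.7, -0.0, -2.5]
width: 0.263
```

Emit:
{"method": "send_rows", "body": {"steps": [[0.1,0,0.05,0,0],[0.1,0,0.1,0,0],[0.1,0,0.1,0,0]]}}

```text
clock: 9.22
position: [0.5108, -0.0863, 0.0899]
ee_rot: [-1.57, 0.057, -0.058]
force: [-1.2, -1.6, 2.4]
width: 0.262
```

```bash
python3 - <<'E'
from h import *
im,c,s=snap("scene"); print(s["clock"],s["position"],s["force"],s["ft_torque"]); crop(im,300,140,150,110,5,"f_s")
E
```

```text
9.225 [ 0.51077583 -0.08627347  0.08991366] [-1.16072263 -1.60641335  2.40199393] [-0.03318724  0.17860153  0.07881206]
```

View pics/f_s.png

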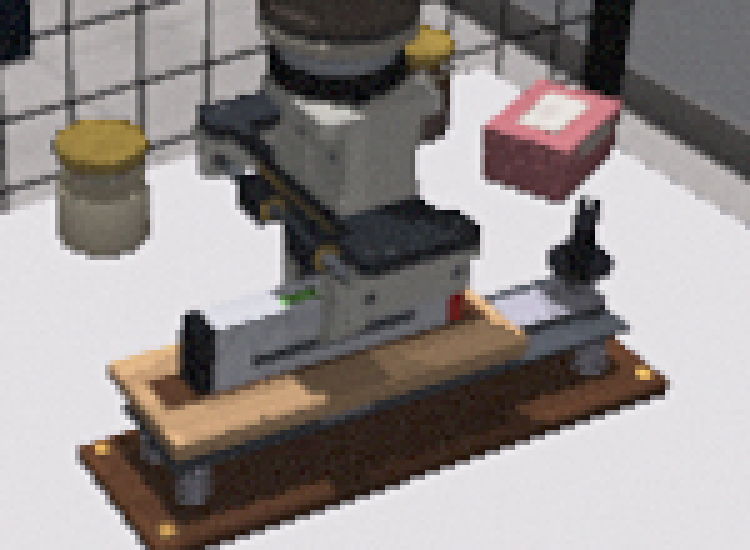

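Emit:
{"method": "send_rows", "body": {"steps": [[0.6,0,0,0,0],[0.6,0,0,0,0],[0.6,0,0,0,0],[0.6,0,0,0,0],[0.6,0,0,0,0],[0.6,0,-1,0,0],[0.6,0,-4,0,0],[0.6,0,-8,0,0],[0.6,0,-11,-2,0],[1,0,-12,-6,0],[1,0,-12,-8,0],[1,0,-12,-8,0]]}}

```text
clock: 10.78
position: [0.5046, -0.1675, 0.2103]
ee_rot: [-1.571, 0.06, -0.06]
force: [0.3, -0.1, -0.4]
width: 0.877
```

```bash
python3 - <<'E'
from h import *
im,c,s=snap("wrist","g_w"); print(s["clock"],s["position"],s["force"],s["width"])
E
```

```text
10.775 [ 0.50456379 -0.16748528  0.21026129] [ 0.30005872 -0.12145816 -0.42988702] 0.8765588454432934
```

View pics/g_w.png

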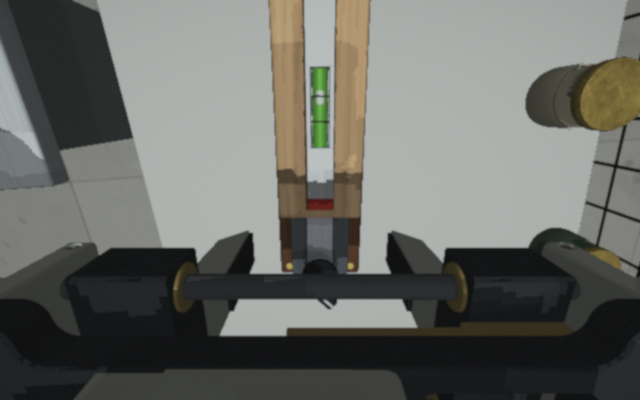

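The level stands centred and straight on the shelf with its red end (320,204) toward the knob at (322,270). The bubble is toward the black side, at (319,97). Next I'll look at the knob.

Emit:
{"method": "send_rows", "body": {"steps": [[1,0,0,-5,0],[1,0,0,-10,0],[1,0,0,-14,0],[1,0,0,-15,0],[1,0,0,-15,0]]}}

```text
clock: 11.45
position: [0.4943, -0.3142, 0.2096]
ee_rot: [-1.569, 0.057, -0.057]
force: [-0.1, 0.1, -0.1]
width: 1.001
```

```bash
python3 - <<'E'
from h import *
im,c,s=snap("wrist","h_w"); print(s["clock"],s["position"],s["joints"],s["width"]); print(proj(c,[[.4974,-.2704,.118]]))
crop(im,240,60,160,180,3,"h1")
E
```

```text
11.45 [ 0.49426564 -0.31416623  0.20963762] [ 0.87063841  0.44871198 -0.55926816  1.65909756  0.2588507   1.10897668
  0.16727379] 1.0011915751656424
[[319.59492854 152.64421787]]
```

View pics/h_w.png

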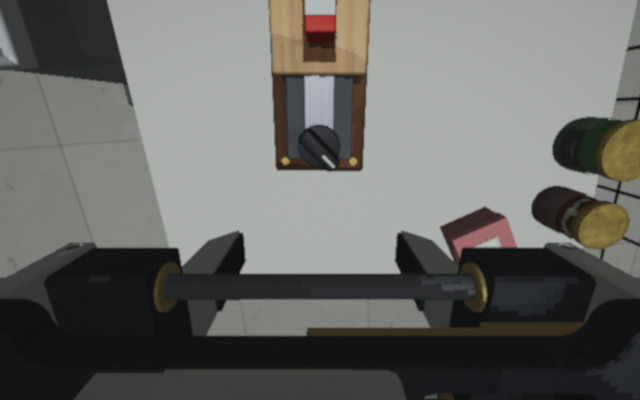

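View pics/h1.png

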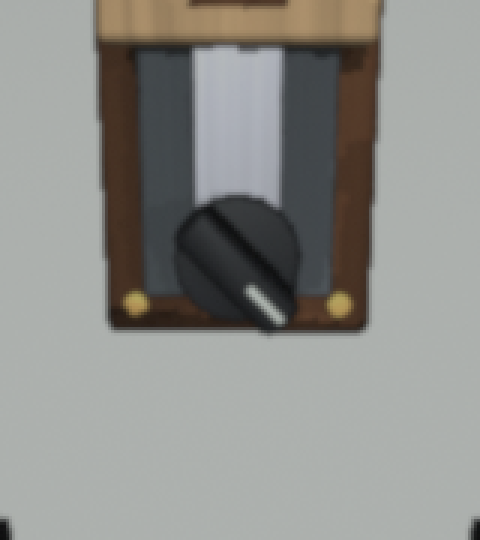

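The knob is at (320,149), with its bar running from upper left to lower right at about 45° and a white pointer mark at the lower right.

```bash
python3 - <<'E'
from h import *
s=arm.observe(); c=cam("wrist",s); A=axes(s)
P=np.array([[183,248],[210,207],[295,290],[268,330],[248,288],[283,322]])/3+[240,60]-.5
q=(ray(c,P,.118)-s["position"])@A; print(np.round(q,4))
b=(q[2]+q[3]-q[0]-q[1]); print("angle x->-z",np.arctan2(-b[2],b[0]),np.linalg.norm(b)/2, "mid",q[:4].mean(0))
p=q[5]-q[4]; print(np.arctan2(-p[2],p[0]))
C=np.array([[237,258]])/3+[240,60]-.5 # disc centre
print("disc",(ray(c,C,.085)-s["position"])@A)
print("pred",([.4974,-.2704,.118]-s["position"])@A)
E
```

```text
[[-0.0164  0.0919  0.0527]
 [-0.0086  0.0919  0.0642]
 [ 0.0158  0.0919  0.0407]
 [ 0.0081  0.0918  0.0289]
 [ 0.0022  0.0919  0.0413]
 [ 0.0125  0.0919  0.0313]]
angle x->-z 0.7684860473654342 0.03402227107381019 mid [-0.00026101  0.09186862  0.04661705]
0.7707029600745281
disc [[-0.00114501  0.12486732  0.04570001]]
pred [-0.0002129  0.0918641  0.042845 ]
```

Emit:
{"method": "send_rows", "body": {"steps": [[0.6,0,0,2,-0.15],[0.6,-0.05,0,4.6,-0.33],[0.6,-0.05,2,4.6,-0.5],[0.6,-0.05,5,4.6,-0.67],[0.6,-0.05,7,4.6,-0.77],[0.6,-0.05,9,4.6,-0.77],[0.6,-0.05,10.5,4.6,-0.77],[0.6,-0.05,11.3,4.6,-0.77],[0.6,-0.05,11.7,4.6,-0.77],[0.6,-0.05,11.7,4.6,-0.77]]}}

```text
clock: 12.75
position: [0.4969, -0.2694, 0.0929]
ee_rot: [-1.501, -0.546, 0.545]
force: [0.6, 0.4, 0.5]
width: 0.603
```

```bash
python3 - <<'E'
from h import *
im,c,s=snap("wrist","i_w"); print(s["clock"],s["position"],s["force"],s["width"],s["joints"])
im,c,s=snap("scene");crop(im,310,120,150,110,5,"i_s")
E
```

```text
12.75 [ 0.49691692 -0.26941547  0.09294321] [0.56550457 0.4320696  0.52983177] 0.6029932690390213 [ 0.88245574  0.58559132 -0.68622021  1.82836948  0.46582063  0.89442815
  0.67581389]
```

View pics/i_w.png

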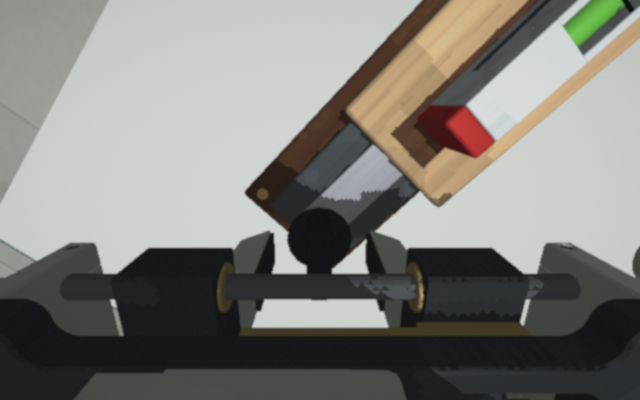

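View pics/i_s.png

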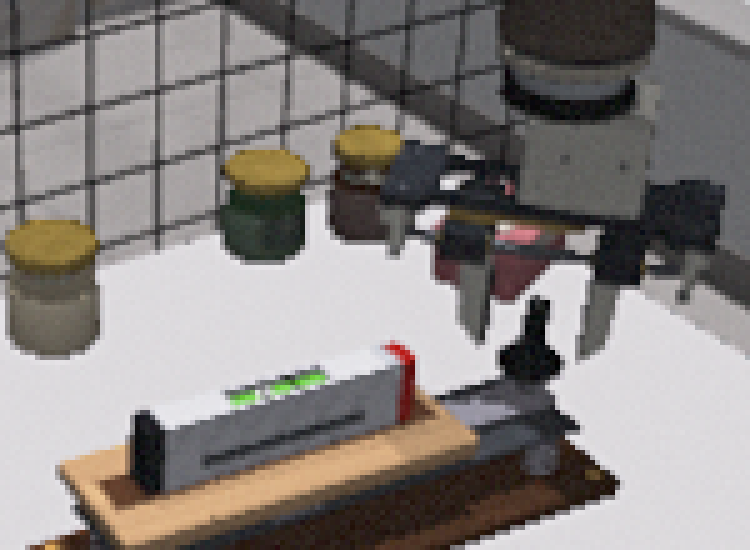

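Aligned: in the wrist view the bar runs straight down from (320,240), midway between the fingers. The scene view also shows the vial. Closing on the bar.

Emit:
{"method": "send_rows", "body": {"steps": [[0.05,0,0,0,0],[0.05,0,0,0,0],[0.05,0,0,0,0],[0.05,0,0,0,0],[0.05,0,0,0,0],[0.05,0,0,0,0]], "squeeze": 30}}

```text
clock: 13.6
position: [0.4966, -0.2697, 0.0927]
ee_rot: [-1.501, -0.545, 0.546]
force: [-1.5, -1.1, 1.1]
width: 0.15
```

```bash
python3 - <<'E'
from h import *
im,c,s=snap("scene","j_s"); print(s["clock"],s["position"],s["force"],s["ft_torque"],s["width"])
crop(im,350,185,35,25,20,"j1")
E
```

```text
13.6 [ 0.49656034 -0.269678    0.09272835] [-1.54669856 -1.11048013  1.07284172] [-0.09516487  0.03032192  0.07373455] 0.15021309760811793
```

View pics/j1.png

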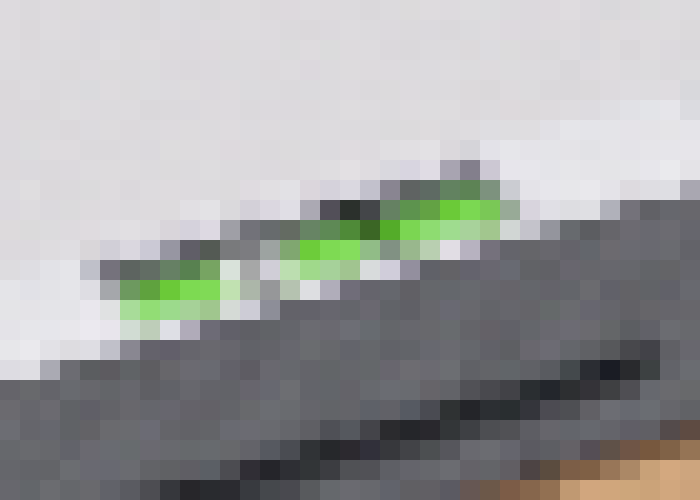

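```bash
cat >> h.py <<'E'
def profile(im,c,a,b,n=81,w=3):
    # sample colour between world points a (red side) and b (black side)
    t=np.linspace(0,1,n); out=[]
    P=a+(b-a)*t[:,None]; uv=proj(c,P).astype(np.float32)
    return cv2.remap(cv2.GaussianBlur(im,(w,w),0),uv[:,0].reshape(-1,1),uv[:,1].reshape(-1,1),cv2.INTER_LINEAR)[:,0]
E
python3 - <<'E'
from h import *
im=cv2.imread("pics/g_w.png")
crop(im,295,55,50,105,6,"g1")
for v in range(62,152,1): print(v,im[v,316:323].mean(0).round(),end=' ' if v%3 else '\n')
E
```

```text
62 [188. 189. 183.] 63 [188. 189. 183.]
64 [188. 189. 182.] 65 [179. 180. 173.] 66 [145. 149. 140.]
67 [ 88. 116.  91.] 68 [ 60. 132.  80.] 69 [ 66. 154.  91.]
70 [ 68. 160.  95.] 71 [ 68. 160.  95.] 72 [ 68. 160.  95.]
73 [ 68. 160.  95.] 74 [ 68. 160.  95.] 75 [ 68. 160.  95.]
76 [ 68. 160.  95.] 77 [ 68. 159.  95.] 78 [ 67. 160.  95.]
79 [ 68. 160.  95.] 80 [ 68. 160.  95.] 81 [ 68. 160.  95.]
82 [ 67. 160.  95.] 83 [ 68. 160.  95.] 84 [ 68. 160.  95.]
85 [ 67. 159.  95.] 86 [ 68. 160.  95.] 87 [ 68. 160.  95.]
88 [ 71. 160.  97.] 89 [ 88. 161. 109.] 90 [124. 166. 135.]
91 [154. 175. 159.] 92 [167. 180. 169.] 93 [168. 178. 169.]
94 [154. 162. 154.] 95 [119. 126. 120.] 96 [104. 109. 104.]
97 [138. 145. 138.] 98 [165. 174. 166.] 99 [171. 181. 172.]
100 [172. 181. 172.] 101 [170. 180. 171.] 102 [164. 177. 167.]
103 [151. 169. 156.] 104 [126. 159. 135.] 105 [ 95. 155. 111.]
106 [ 73. 158.  97.] 107 [ 67. 158.  94.] 108 [ 67. 158.  94.]
109 [ 66. 158.  93.] 110 [ 66. 158.  93.] 111 [ 66. 158.  93.]
112 [ 66. 157.  92.] 113 [ 66. 157.  93.] 114 [ 66. 157.  92.]
115 [ 65. 157.  92.] 116 [ 65. 157.  92.] 117 [ 66. 157.  92.]
118 [ 65. 156.  92.] 119 [ 63. 151.  89.] 120 [ 57. 129.  78.]
121 [ 51. 102.  65.] 122 [ 55. 119.  73.] 123 [ 62. 148.  87.]
124 [ 65. 156.  91.] 125 [ 65. 156.  91.] 126 [ 65. 156.  91.]
127 [ 65. 156.  91.] 128 [ 64. 156.  91.] 129 [ 64. 156.  91.]
130 [ 64. 156.  90.] 131 [ 64. 156.  91.] 132 [ 64. 155.  91.]
133 [ 64. 155.  90.] 134 [ 64. 155.  90.] 135 [ 64. 155.  90.]
136 [ 64. 155.  90.] 137 [ 63. 155.  90.] 138 [ 63. 155.  90.]
139 [ 63. 155.  90.] 140 [ 63. 155.  90.] 141 [ 63. 155.  90.]
142 [ 63. 154.  89.] 143 [ 63. 154.  89.] 144 [ 63. 154.  89.]
145 [ 63. 153.  89.] 146 [ 73. 149.  92.] 147 [111. 146. 115.]
148 [157. 164. 153.] 149 [184. 185. 179.] 150 [191. 192. 185.]
151 [191. 192. 186.]
```

View pics/g1.png

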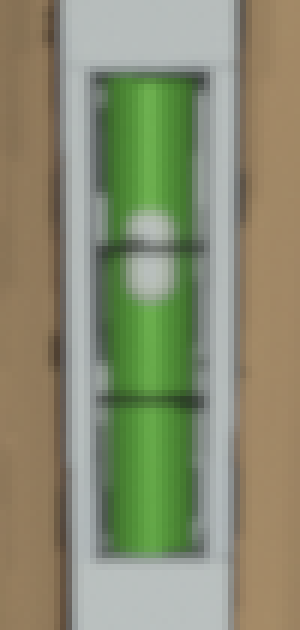

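The bubble is about 9–10 mm toward the black end: (320,97), with the lines at rows 96 and 121. That needs about 0.75 rad clockwise.

Emit:
{"method": "send_rows", "body": {"steps": [[0.05,0,0,0,0.08],[0.05,0,0,0,0.17],[0.05,0,0,0,0.26],[0.05,0,0,0,0.35],[0.05,0,0,0,0.44],[0.05,0,0,0,0.53],[0.05,0,0,0,0.62],[0.05,0,0,0,0.7],[0.05,0,0,0,0.75],[0.05,0,0,0,0.75],[0.05,0,0,0,0.75],[0.05,0,0,0,0.75],[0.05,0,0,0,0.75],[0.05,0,0,0,0.75],[0.05,0,0,0,0.75],[0.05,0,0,0,0.75],[0.05,0,0,0,0.75]]}}

```text
clock: 15.78
position: [0.4966, -0.2697, 0.0927]
ee_rot: [-1.571, 0.042, -0.042]
force: [-2.6, -2.8, 2.1]
width: 0.152
```

```bash
python3 - <<'E'
from h import *
im,c,s=snap("scene","k_s"); print(s["clock"],s["position"],s["force"],s["ft_torque"],s["width"])
crop(im,350,185,35,25,20,"k1"); snap("wrist","k_w")
E
```

```text
15.775 [ 0.49659753 -0.26965362  0.0927029 ] [-2.56616572 -2.75694626  2.13342209] [-0.53508697  0.53856733 -0.08331701] 0.15206670186274393
```

View pics/k1.png

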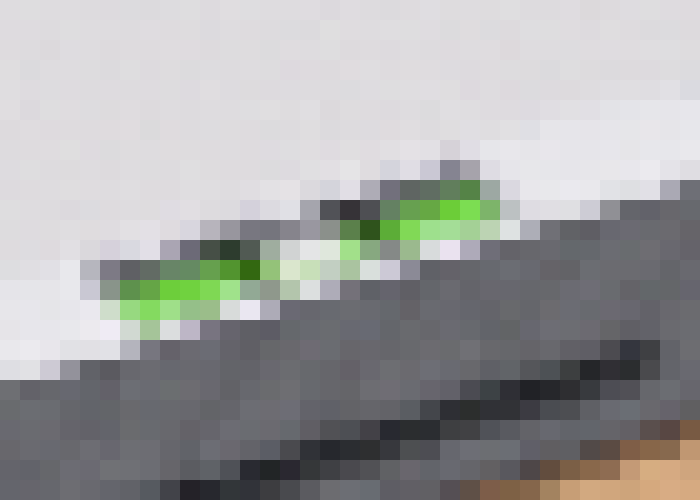

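View pics/k_w.png

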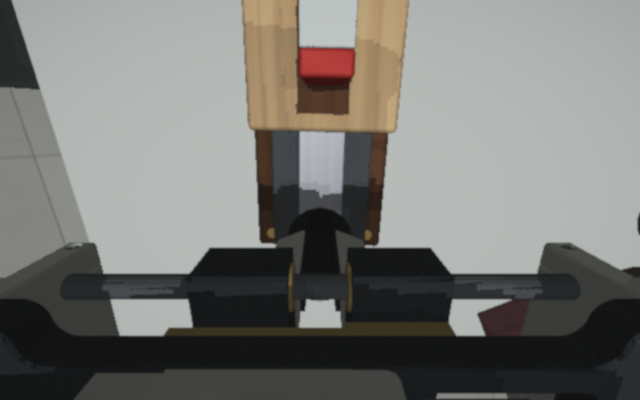

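In the scene view the bubble sits about midway between the lines (crop columns 250 and 370, bubble about 307). I'll let go and check from closer with the wrist camera.

Emit:
{"method": "send_rows", "body": {"steps": [[0.6,0,0,0,0],[0.6,0,0,0,0],[0.6,0,0,0,0],[0.6,0,0,0,0],[0.6,0,-1,0,0],[0.6,0,-4,0,0],[0.6,0,-8,2,0],[0.6,0,-10,6,0],[0.6,0,-10,9,0],[0.6,0,-10,10,0],[0.6,0,-10,10,0]]}}

```text
clock: 17.25
position: [0.502, -0.1698, 0.1929]
ee_rot: [-1.571, 0.041, -0.041]
force: [-0.2, -1.0, -0.1]
width: 0.602
```

```bash
python3 - <<'E'
from h import *
im,c,s=snap("wrist","l_w"); print(s["clock"],s["position"],s["force"],s["width"],s["joints"])
u=np.nonzero((im[...,1].astype(int)-im[...,2]>50)&(im[...,1].astype(int)-im[...,0]>50))
print(u[1].min(),u[1].max(),u[0].min(),u[0].max(),np.median(u[1])); m=int(np.median(u[1]))
crop(im,m-30,u[0].min()-10,60,115,5,"l1")
for v in range(u[0].min()-3,u[0].max()+4): print(v,im[v,m-3:m+4].mean(0).round()[[0,1]],end=' ' if v%5 else '\n')
E
```

```text
17.25 [ 0.50199207 -0.16982788  0.19291122] [-0.2215587  -1.0141035  -0.12293158] 0.6017270539880273 [ 0.66282259  0.37733643 -0.5749872   1.81324132  0.2379076   1.02008049
 -0.05802064]
319 332 60 145 325.0
57 [177. 178.] 58 [139. 147.] 59 [ 90. 137.] 60 [ 70. 156.]
61 [ 70. 163.] 62 [ 70. 164.] 63 [ 70. 164.] 64 [ 70. 164.] 65 [ 70. 164.]
66 [ 70. 164.] 67 [ 70. 165.] 68 [ 71. 165.] 69 [ 71. 165.] 70 [ 71. 165.]
71 [ 70. 164.] 72 [ 71. 165.] 73 [ 71. 165.] 74 [ 70. 165.] 75 [ 70. 165.]
76 [ 70. 165.] 77 [ 70. 165.] 78 [ 70. 165.] 79 [ 71. 165.] 80 [ 70. 165.]
81 [ 70. 165.] 82 [ 70. 164.] 83 [ 70. 165.] 84 [ 70. 165.] 85 [ 70. 165.]
86 [ 70. 165.] 87 [ 70. 165.] 88 [ 68. 159.] 89 [ 62. 133.] 90 [52. 89.]
91 [48. 86.] 92 [ 56. 125.] 93 [ 66. 155.] 94 [ 70. 164.] 95 [ 72. 165.]
96 [ 85. 165.] 97 [121. 169.] 98 [155. 178.] 99 [172. 185.] 100 [178. 187.]
101 [177. 185.] 102 [174. 182.] 103 [176. 184.] 104 [180. 188.] 105 [180. 189.]
106 [181. 189.] 107 [181. 189.] 108 [181. 189.] 109 [180. 189.] 110 [175. 186.]
111 [163. 178.] 112 [140. 168.] 113 [106. 162.] 114 [ 78. 164.] 115 [ 67. 159.]
116 [ 58. 136.] 117 [46. 93.] 118 [46. 80.] 119 [ 56. 123.] 120 [ 66. 156.]
121 [ 69. 164.] 122 [ 69. 164.] 123 [ 68. 163.] 124 [ 69. 164.] 125 [ 68. 164.]
126 [ 68. 163.] 127 [ 68. 163.] 128 [ 68. 163.] 129 [ 68. 163.] 130 [ 68. 163.]
131 [ 67. 162.] 132 [ 68. 163.] 133 [ 68. 163.] 134 [ 68. 162.] 135 [ 68. 162.]
136 [ 68. 162.] 137 [ 67. 162.] 138 [ 67. 162.] 139 [ 67. 162.] 140 [ 67. 162.]
141 [ 67. 161.] 142 [ 67. 161.] 143 [ 67. 161.] 144 [ 67. 160.] 145 [ 83. 157.]
146 [127. 159.] 147 [170. 176.] 148 [191. 192.]
```

View pics/l1.png

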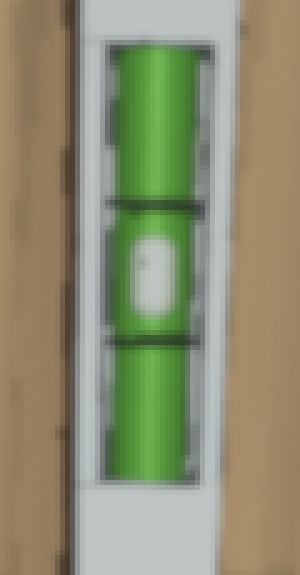

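The knob is released and the bubble is well between the lines: rows 97–113, with lines at rows 90.5 and 117.6, so about -0.7 mm. Next I'll work out the press point.

```bash
python3 - <<'E'
from h import *
im=cv2.imread("pics/l_w.png");s=arm.observe();c=cam("wrist",s);A=axes(s)
cv2.imwrite("pics/l_v.png",im[0:280,200:460])
q=ray(c,[[324,104.0],[325.5,60],[322.5,143]],.119); print(q,(q-s["position"])@A)
d=q[1]-q[2]; print(np.arctan2(d[1],d[0]),np.linalg.norm(d)); print("tool z yaw",np.arctan2(A[1,2],A[0,2]))
# edges of level at several rows
g=cv2.cvtColor(im,cv2.COLOR_BGR2HSV)
for v in (10,30,45,160,180): 
    r=[u for u in range(290,360) if g[v,u,1]<30 and g[v,u,2]>150]; 
    if r: e=(ray(c,[[min(r)-.5,v],[max(r)+.5,v]],.119)); print(v,min(r),max(r),e.mean(0),((e-s["position"])@A)[:,[0,2]].round(4).tolist())
E
```

```text
[[ 0.50965189 -0.08737127  0.119     ]
 [ 0.51225698 -0.05679534  0.119     ]
 [ 0.50700979 -0.11678544  0.119     ]] [[0.00336142 0.07360044 0.08370051]
 [0.00432058 0.07358088 0.11437222]
 [0.00230292 0.07361931 0.0541869 ]]
1.4835508497618783 0.060219140578633874
tool z yaw 1.5170625894956322
10 312 344 [ 0.5155199  -0.02504208  0.119     ] [[-0.0057, 0.1463], [0.0174, 0.1463]]
30 311 343 [ 0.51425067 -0.03739138  0.119     ] [[-0.0065, 0.1339], [0.017, 0.1339]]
45 311 343 [ 0.51380849 -0.04698611  0.119     ] [[-0.0066, 0.1243], [0.0173, 0.1243]]
160 311 338 [ 0.50793515 -0.13047537  0.119     ] [[-0.0074, 0.0406], [0.0153, 0.0406]]
180 311 337 [ 0.506712   -0.14709418  0.119     ] [[-0.0075, 0.0239], [0.0148, 0.0239]]
```

View pics/l_v.png

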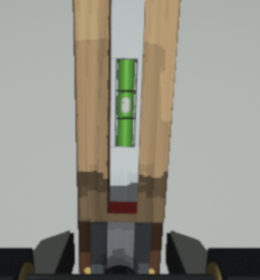

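Emit:
{"method": "send_rows", "body": {"steps": [[0,0.1,0,2.5,0.16],[0,0.2,0,5.5,0.33],[0,0.4,0,8.5,0.5],[0,0.54,0,11.5,0.67],[0,0.54,0,13.5,0.84],[0,0.54,0,14.4,1.01],[0,0.54,0,14.4,1.18],[0,0.54,1,14.4,1.35],[0,0.54,2.5,14.4,1.52],[0,0.54,4,14.4,1.6],[0,0.54,5.5,14.4,1.6],[0,0.54,5.8,14.4,1.6],[0,0.54,5.8,14.4,1.6]], "squeeze": 15}}

```text
clock: 18.92
position: [0.5152, -0.0265, 0.1347]
ee_rot: [-1.17, 1.269, -1.269]
force: [-0.2, 0.4, 1.0]
width: 0.002
```

```bash
python3 - <<'E'
from h import *
im,c,s=snap("wrist","m_w"); print(s["clock"],s["position"],s["force"],s["width"],s["joints"]); A=axes(s);print("yaw z",np.arctan2(A[1,2],A[0,2]))
im,c,s=snap("scene","m_s");crop(im,310,120,150,110,5,"m_s1")
E
```

```text
18.925 [ 0.51515891 -0.02651818  0.13465598] [-0.21837321  0.37595118  1.00444075] 0.00242582910484054 [ 0.16256349  0.38073356 -0.27823899  1.93116959  0.13650756  0.84795884
 -1.83979717]
yaw z -0.08168944852055685
```

View pics/m_w.png

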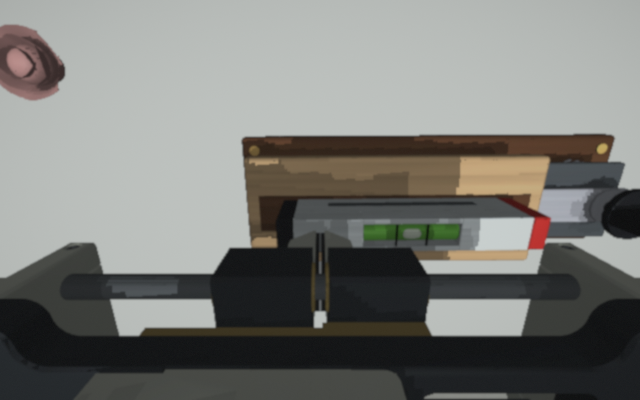

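View pics/m_s1.png

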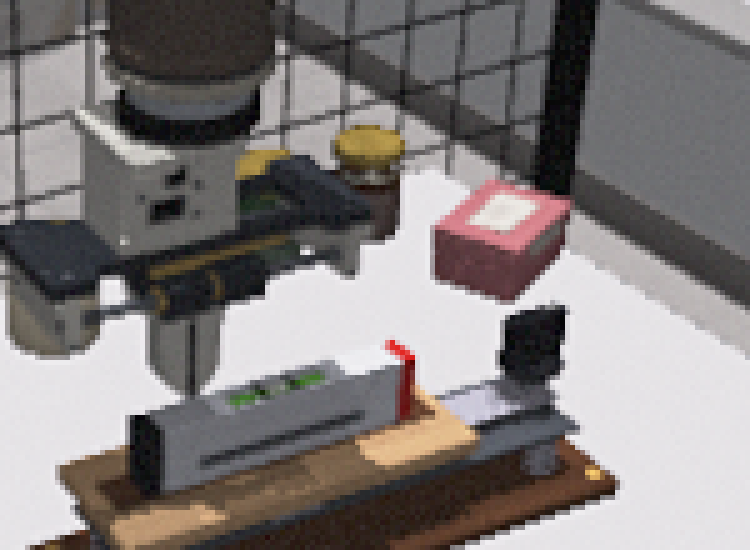

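```bash
python3 - <<'E'
from h import *
s=arm.observe();c=cam("wrist",s);p=s["position"];A=axes(s)
print(proj(c,[p,[p[0],p[1],.119]]), proj(cam("scene"),[p,[p[0],p[1],.119]]))
im=cv2.imread("pics/m_w.png"); 
for v in range(210,262,1): print(v,im[v,360-5:360].mean(0).round().astype(int).tolist(),im[v,480:485].mean(0).round().astype(int).tolist(),end=' ' if v%3 else '\n')
for u in (482,): print((ray(c,[[u,217],[u,251]],.119)-p)@A)
E
```

```text
[[320.45930034 247.30448444]
 [320.39588012 235.93810896]] [[345.68181131 196.55858421]
 [345.57471848 201.35592818]]
210 [80, 79, 76] [79, 78, 75]
211 [80, 79, 76] [79, 78, 75] 212 [80, 79, 76] [78, 78, 75] 213 [79, 78, 75] [78, 78, 75]
214 [78, 78, 74] [79, 78, 74] 215 [79, 78, 75] [79, 78, 75] 216 [80, 79, 76] [84, 83, 80]
217 [81, 80, 77] [111, 109, 105] 218 [90, 89, 85] [158, 156, 150] 219 [115, 113, 109] [191, 190, 183]
220 [134, 132, 127] [200, 200, 193] 221 [135, 133, 128] [200, 202, 195] 222 [128, 127, 121] [200, 201, 194]
223 [126, 125, 119] [200, 201, 195] 224 [126, 125, 120] [200, 201, 194] 225 [125, 124, 119] [200, 201, 195]
226 [124, 122, 117] [200, 201, 195] 227 [122, 120, 116] [200, 201, 194] 228 [122, 120, 115] [200, 201, 194]
229 [123, 121, 116] [200, 201, 195] 230 [123, 122, 117] [202, 203, 196] 231 [125, 123, 119] [204, 205, 198]
232 [127, 125, 120] [205, 206, 199] 233 [129, 128, 122] [204, 205, 199] 234 [130, 129, 123] [205, 206, 199]
235 [129, 127, 122] [204, 206, 199] 236 [127, 126, 121] [204, 205, 199] 237 [125, 124, 119] [204, 205, 199]
238 [126, 125, 120] [2
[... 175 characters left out ...]
9] [205, 207, 200]
244 [126, 125, 119] [205, 206, 199] 245 [123, 122, 116] [205, 206, 199] 246 [110, 109, 104] [205, 206, 200]
247 [81, 80, 76] [205, 206, 199] 248 [44, 44, 41] [204, 205, 198] 249 [25, 23, 21] [198, 201, 196]
250 [23, 22, 21] [170, 183, 191] 251 [23, 22, 21] [132, 162, 186] 252 [24, 23, 21] [119, 157, 187]
253 [24, 21, 20] [121, 161, 191] 254 [23, 22, 20] [122, 162, 193] 255 [24, 22, 21] [121, 162, 193]
256 [23, 22, 20] [120, 161, 192] 257 [23, 22, 21] [120, 161, 191] 258 [23, 22, 20] [119, 158, 188]
259 [23, 22, 20] [123, 155, 179] 260 [23, 22, 20] [153, 168, 178] 261 [23, 21, 20] [181, 186, 184]
[[ 0.10455816  0.01614517  0.01339512]
 [ 0.10868677  0.01612873 -0.0110937 ]]
```

The press point lies within about 1 mm of the level's centre line and clear of the vial (which starts at column 363; the fingers are at 320). The bubble is between the lines at (412,233). Going down gently.

Emit:
{"method": "send_rows", "body": {"steps": [[0,0,0.7,0,0],[0,0,1.2,0,0],[0,0,1.4,0,0],[0,0,1.4,0,0]]}}

```text
clock: 19.52
position: [0.5149, -0.0261, 0.1205]
ee_rot: [-1.17, 1.27, -1.269]
force: [0.1, 0.1, -0.5]
width: 0.005
```

Emit:
{"method": "send_rows", "body": {"steps": [[0,0,0.1,0,0],[0,0,0.2,0,0],[0,0,0.2,0,0]]}}

```text
clock: 19.9
position: [0.5153, -0.0261, 0.119]
ee_rot: [-1.169, 1.269, -1.27]
force: [-0.9, -0.2, 4.8]
width: 0.008
```

Emit:
{"method": "send_rows", "body": {"steps": [[0,0,0.1,0,0],[0,0,0.2,0,0],[0,0,0.2,0,0]]}}

```text
clock: 20.27
position: [0.5153, -0.0261, 0.1169]
ee_rot: [-1.169, 1.269, -1.27]
force: [-0.6, 0.2, 6.3]
width: 0.005
```

Emit:
{"method": "send_rows", "body": {"steps": [[0,0,0.1,0,0],[0,0,0.2,0,0],[0,0,0.3,0,0],[0,0,0.4,0,0],[0,0,0.4,0,0],[0,0,0.4,0,0]]}}

```text
clock: 21.02
position: [0.5153, -0.0261, 0.1132]
ee_rot: [-1.169, 1.269, -1.27]
force: [-2.3, 0.5, 9.9]
width: 0.009
```

```bash
python3 - <<'E'
from h import *
im,c,s=snap("wrist","n_w"); print(s["clock"],s["position"],s["force"],s["ft_torque"])
crop(im,340,200,240,60,3,"n1")
im,c,s2=snap("scene","n_s");crop(im,310,120,150,110,5,"n_s1")
print([np.round(arm.observe()["force"],1)])
E
```

```text
21.025 [ 0.51530905 -0.0261199   0.1132441 ] [-2.32616016  0.47417047  9.88282307] [0.00417676 0.56054899 0.01416252]
[array([-1.5, -0.1,  9.9])]
```

View pics/n1.png

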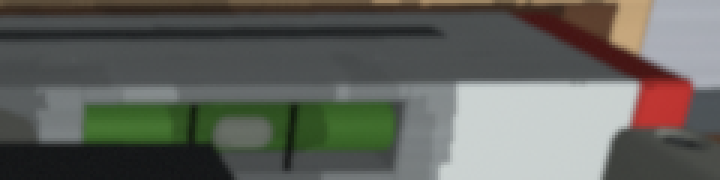

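View pics/n_s1.png

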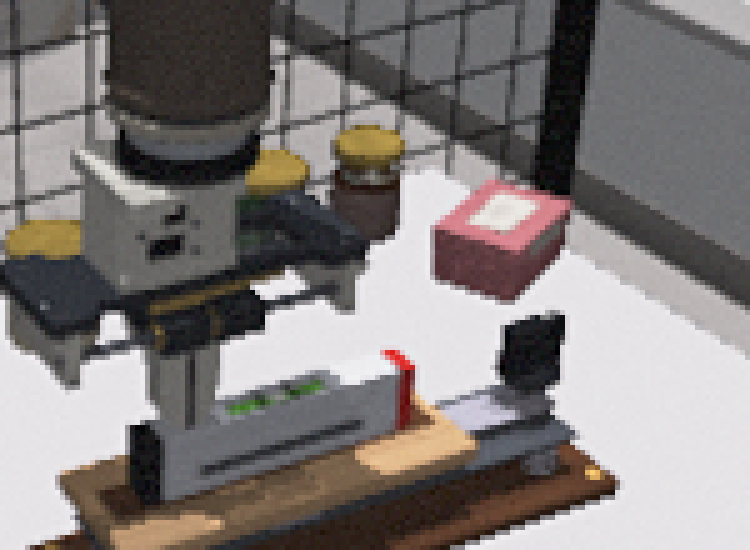

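```bash
python3 - <<'E'
from h import *
a=cv2.imread("pics/m_s.png",0).astype(np.float32); b=cv2.imread("pics/n_s.png",0).astype(np.float32)
c=cam("scene")
for n,(x,y,w,h),P in (("knob",(402,172,28,40),[.4974,-.27,.1]),("knobtop",(405,176,24,24),[.4974,-.27,.11]),("lev",(375,184,24,24),[.505,-.16,.1])):
    A=a[y:y+h,x:x+w].copy();B=b[y:y+h,x:x+w].copy()
    t=b[y-4:y+h+4,x-4:x+w+4]; 
    k=cv2.resize(a[y:y+h,x:x+w],None,fx=8,fy=8,interpolation=cv2.INTER_CUBIC); T=cv2.resize(t,None,fx=8,fy=8,interpolation=cv2.INTER_CUBIC)
    r=cv2.matchTemplate(T,k,cv2.TM_CCOEFF_NORMED); _,mx,_,loc=cv2.minMaxLoc(r)
    P=np.array(P); d=proj(c,P-[0,0,.01])-proj(c,P)
    s=(np.array(loc)/8-4); print(n,s,mx,"10mm->",d[0],"sink mm",10*s[1]/d[0][1])
E
```

```text
knob [-0.125  1.125] 0.9507772922515869 10mm-> [-0.39639596  2.76802362] sink mm 4.0642716776928225
knobtop [-0.125  1.25 ] 0.9586929082870483 10mm-> [-0.40022734  2.79477809] sink mm 4.47262702282674
lev [-0.25  1.75] 0.9887470602989197 10mm-> [-0.25957199  2.81649758] sink mm 6.213390739126259
```

The force and height readings imply a sink of about 5.8 mm or more, while the coarse picture shift gives 4–6 mm. I'll add 1 mm for margin, which is still well short of the stop.

Emit:
{"method": "send_rows", "body": {"steps": [[0,0,0.05,0,0],[0,0,0.1,0,0],[0,0,0.1,0,0],[0,0,0.1,0,0],[0,0,0.1,0,0],[0,0,0.1,0,0],[0,0,0.1,0,0],[0,0,0.1,0,0]]}}

```text
clock: 22.12
position: [0.5153, -0.0261, 0.1123]
ee_rot: [-1.169, 1.269, -1.27]
force: [-2.9, 0.2, 9.6]
width: 0.007
```

```bash
python3 - <<'E'
from h import *
im,c,s=snap("wrist","o_w"); print(s["clock"],s["position"],s["force"],s["ft_torque"])
crop(im,340,200,240,60,3,"o1")
b,c,s2=snap("scene","o_s"); a=cv2.imread("pics/m_s.png",0); crop(b,350,185,35,25,20,"o2"); b=cv2.cvtColor(b,cv2.COLOR_BGR2GRAY)
up=lambda i:cv2.resize(i.astype(np.float32),None,fx=8,fy=8,interpolation=cv2.INTER_CUBIC)
for n,(x,y,w,h) in (("knobtop",(408,178,18,22)),("lev",(375,184,24,24)),("lev2",(330,205,60,12))):
    r=cv2.matchTemplate(up(b[y-4:y+h+4,x-4:x+w+4]),up(a[y:y+h,x:x+w]),cv2.TM_CCOEFF_NORMED); _,mx,_,l=cv2.minMaxLoc(r); print(n,np.array(l)/8-4,mx,(l[1]/8-4)/.28)
# bubble along vial in wrist: upper row of the vial
E
```

```text
22.125 [ 0.51533433 -0.02609882  0.11233836] [-2.87927377  0.23752905  9.56946766] [ 0.04680187  0.66884699 -0.03917979]
knobtop [-0.25  1.75] 0.9524186253547668 6.249999999999999
lev [-0.25   1.875] 0.9921433925628662 6.696428571428571
lev2 [-0.125  1.875] 0.9878180623054504 6.696428571428571
```

View pics/o1.png

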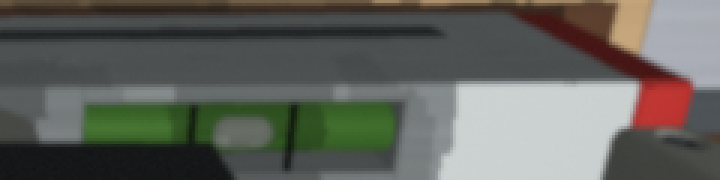

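View pics/o2.png

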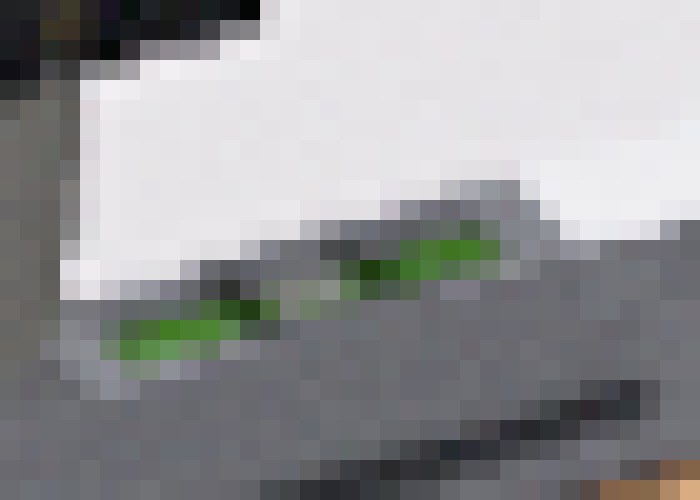

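Three readings put the sink at 6.2–6.7 mm. Both views show the bubble between the lines: wrist crop 213–273 with lines at 192 and 291. The push is steady at about 10 N, so I'm handing in.

```bash
python3 -c "
from cell import arm
print(arm.sign_off())"
```

```text
the job is handed in; nothing more can be done
None
```

The job is done and was handed in at 22.2 s of the 72 s allowed, with the fingers still pressing; the sign-off gave no verdict.

- **Placing:** I stood the level lengthwise on the middle of the shelf with its red end towards the knob, and let go. The wrist picture showed it centred and straight.
- **Knob:** I turned it about 0.75 rad clockwise and let go. The wrist picture then put the bubble about 0.7 mm from centre (limit 2.5 mm), towards the red end.
- **Pressing:** I pressed with closed fingers about 60 mm from the middle, on the black-capped half. My last checks showed a steady push of about 10 N and a sink of 6.2–6.7 mm by picture shift, backed by the fingers' travel. The bubble was still between its lines in both the wrist and scene views.

**Disagreement:** before the last 1 mm of pressing, the picture shift at the knob gave only 4–4.5 mm of sink. The level's own shift and the fingers' travel gave about 6 mm. I pressed that extra 1 mm for margin, and the readings then agreed.

No other objects were touched.

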